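# Lock the riveting carriage under the press

### The job

Get the hinge-riveting press ready for its stroke, using your fingertips only: push the steel carriage fully home under the press, then hold the red spring catch down with one fingertip while the other fingertip slides the bolt by its black thumb lug fully home into the carriage's notch. Let go and stand clear, so that the catch springs back up and keeps the bolt in; grasp nothing, and leave the loose parts and tools around it where they are.

Things in the scene. Friction and masses are not known exactly. Their poses are not given: they have to be found in the camera images.
- station: Fixed wooden plank, 20 mm thick, that carries press, carriage, bolt and catch. Origin on the table under the working parts; x: the way the bolt goes home (away from the robot), y: the way the carriage goes home (to the press), z up; other entries use these axes. Plank: -170 to 115 mm in x, -115 to 330 in y. Near the lug and catch bar nothing else stands above 62 mm; carriage bed top 28 mm.
- press_head (a point): Lower front corner of the hand press's head, centre of the edge nearest the push plate, 125 mm above the table. The press stands from here on towards +y (190 mm), 120 mm wide; its ball lever ends 277 mm above the table. Keep clear.
- push_plate (a point): Centre of the top edge of the rubber-padded outer face (it looks to -y, away from the press) of the dark plate on the carriage's tail: 84 mm wide along x, its top 62 mm above the table, flush with the carriage, its foot at 28. Push it to +y; behind it is free room above 28 mm. The steel carriage before it is 190 mm long, 84 wide, with a brass hinge nest near its front.
- carriage (a joint): Carriage position along +y, m: 0.070 fully home at its stop; starts 25 to 60 mm short of it. Slides stiffly (about 3 N), stays where left. Only when home does its notch (19 mm wide, in the side facing the robot, yellow marks) stand before the bolt's 14 mm rod; else the bolt butts on the carriage's side after 7 mm.
- lug (a point): Centre of the top of the bolt's black thumb lug, 96 mm above the table; moves with the bolt. Lug: 14 mm along x (the way it slides), 22 mm along y, free from 60 to 96 mm above the table. Push its face that looks to -x (7 mm behind this point) towards +x. The bolt's guide blocks under and behind it are 53 mm high.
- bolt (a joint): Bolt position along +x, m: 0 drawn back (the start), 0.032 fully home at its stop, 25 mm deep in the carriage's notch. Slides with about 2 N, stays where left. With the catch up it is blocked after 1 to 2 mm. Within about 2 mm of home it lets the catch spring up again, which then locks it in.
- catch_bar (a point): Centre of the top of the red catch bar, 78 mm above the table when up; moves with it. Flat pad 80 mm along x (beside the bolt, parallel to it), 26 mm along y; its centre line lies 54 mm from the lug's, towards -y; at the start its centre is 5 mm behind the lug's centre. A fingertip can press it and slide along it beside the lug through the bolt's whole stroke.
- catch (a joint): How far the catch is pressed straight down, m: 0 up, 0.010 at its bottom stop. The bolt is free from 0.0065 on. Its spring pushes up with 3 N at the top and 7 N at the bottom. Let go, it springs up, unless the bolt is in mid-stroke above it.
- brass_bar: Loose brass hexagon bar, 14 mm across, 60 mm long, lying on the plank at its edge nearest the robot. Origin at its underside's centre. Leave alone.
- v_block: Loose steel V-block, 40 x 36 x 32 mm, on the plank's robot side near the press. Origin at its underside's centre. Leave alone.
- hinge_dish_a: Loose white dish of small hinges, 116 mm across, 22 mm high, on the table to the left. Origin at its underside's centre. Leave alone.
- hinge_dish_b: Loose grey dish of small hinges, 116 mm across, 22 mm high, on the table to the right. Origin at its underside's centre. Leave alone.
- oil_bottle: Loose clear oil bottle with a red cap, 42 mm across, 105 mm high, standing on the table to the right. Origin at its underside's centre. Leave alone.
- screwdriver: Loose screwdriver with a yellow handle, 170 mm long, lying on the table to the right. Origin under its middle. Leave alone.

How it is judged:
By the outcome, as a careful person would: the job done as asked, in the order asked, and still so for the second after the job is handed in, with the robot touching nothing.
It also fails if it takes over 54 s, if anything falls off the work surface, if the arm or the gripper's body presses on something with over 40 N, if the wrist force passes 120 N, or if a joint passes its speed limit or range.

### The arm

A 6-joint arm with a two-finger parallel gripper is mounted at the origin on the work surface. World frame = base frame: x ahead of the robot, y to its left, z up, the work surface at z = 0. Lengths are in m, angles in rad, forces in N, time in s.
With the tool pointing down it reaches from about 0.3 to 0.825 m from the base axis. Payload 5.4 kg.
Tool frame: the origin (TCP) lies at the very end of the fingers, on their centre line; the grasp point (between the pads) lies 19 mm behind it; z points along the fingers, y is the line along which they close (so a half turn about z gives the same grasp; the last joint's range is limited). The gripper opens to 92 mm and grips with 3 to 60 N. Pads are 20 mm wide; open, the fingers measure 128 mm over their backs; the gripper's body (75 mm by 189 mm) begins 69 mm behind the grasp point.
Start: joints at [-1.444, 0.158, 1.597, -0, 1.386, -0.21], TCP at [0.19, -0.543, 0.215] pointing down, gripper open.
Joint ranges: [-2.91, 2.91], [-0.94, 2.29], [0.18, 2.7], [-1.29, 4.43], [0.17, 2.64], [-3, 3]. Speed limits (rad/s): [2.57, 2.57, 3.14, 3.14, 3.14, 3.14].

### API

Orientations are given as a rotation vector (axis times angle).
In Python, from workcell import bot gives the robot as it stands. Calls block until the motion is done:
- bot.goto(position, orientation): joint-space move of the TCP to a pose.
- bot.line_to(position, rot=None, max_speed=0.15): straight line of the TCP; rot=None keeps the orientation; max_speed is the mean speed in m/s.
- bot.set_joints(angles): joint-space move.
- bot.set_gripper(opening, newtons=None): opening from 0.0 (shut) to 1.0 (fully open); newtons is the grip in N (None keeps the last); returns when the fingers have stopped.
- bot.hold(seconds).
- bot.inverse_kinematics(position, orientation): joint angles nearest the present ones, or None.
- bot.read_camera(name): name is "scene" or "side" or "wrist"; returns a dict with "pixels" (480x640x3 uint8, blue, green, red), "fx", "fy", "cx", "cy" (pixels), "R" (3x3) and "t" (3): a world point X has camera coordinates R X + t. Camera axes: x right, y down, z forward; pixel columns grow to the right and rows downward; lengths in m; the calibration is good to about 2 mm. The wrist camera is an equidistant fisheye: a pixel r from the principal point sees the ray r / f radians off the axis. A picture is of the moment at which its call begins. There is no depth.
A pose or a line that the arm cannot do raises bot.MotionError and nothing moves.
- bot.job_done(): hands the job in; it is judged then, once.
Readings, each from a call of its own:
- bot.current_clock(): time.
- bot.current_joints(): joint angles.
- bot.current_joint_vel(): joint speeds.
- bot.current_effort(): joint torques, N m.
- bot.current_ee_pos(): TCP position.
- bot.current_tool_rot(): TCP orientation.
- bot.current_contact_force(): force on the tool from outside, world axes, zero at the start.
- bot.current_ft_torque(): the same for the moment, N m.
- bot.current_opening(): opening from 0.0 (shut) to 1.0 (fully open).
- bot.current_grip_force(): force on a finger pad.
Only numpy, scipy, OpenCV 4.12 (cv2) and the standard library are available. Lean on these libraries where they do the work, as an engineer would, in place of code of your own. Each camera call takes 0.05 s, during which the arm holds its last target. There are 200 camera calls.

## Working session

There is one attempt and no reset: what is moved stays moved. The work goes in short steps, each a Python script; the robot and the scene stay as the last script left them, time stands still between calls to the robot, and variables do not carry over. Pictures are saved under pics/ and viewed, at most 10 in all, crops included, and the job is handed in when it is done.

```bash
ls; mkdir -p pics; python3 - <<'E'
from workcell import bot
import cv2
for n in ("scene","side"):
    c=bot.read_camera(n); cv2.imwrite(f"pics/{n}0.png",c["pixels"]); print(n,c["fx"],c["fy"],c["cx"],c["cy"],c["R"],c["t"])
print(bot.current_clock(),bot.current_tool_rot(),bot.current_opening())
E
```

```text
pics
scene 620.703154184952 620.703154184952 304.2527774852953 236.36850646914917 [[ 0.44162731  0.8971437   0.00992525]
 [ 0.52946418 -0.25167092 -0.81014161]
 [-0.72431554  0.36303572 -0.5861502 ]] [-0.22134123 -0.21638424  2.00308049]
side 584.1859365544427 584.1859365544427 320.4135537289557 231.37238097550073 [[-0.94401459 -0.3297847  -0.00885973]
 [-0.21694603  0.64079596 -0.73642037]
 [ 0.24853745 -0.69326949 -0.67646622]] [0.51083644 0.20041233 1.48166163]
0.1 [-3.09549378e+00 -5.26235504e-01 -9.51765364e-05] 1.001981582491657
```

View pics/scene0.png

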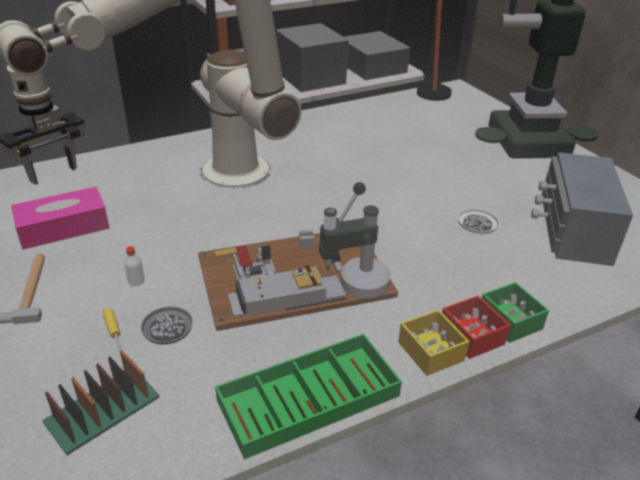

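View pics/side0.png

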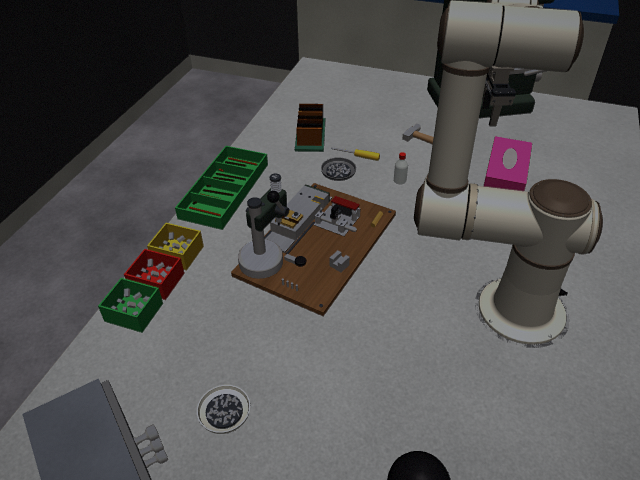

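The scene view shows the plank with corners near (199,250), (222,321) and (395,289). In the side view they are near (233,271), (323,313), (396,211) and (316,184). The catch is at about (243,256) in the scene view and (345,202) in the side view. I'll zoom in on both.

```bash
python3 - <<'E'
import cv2
a=cv2.imread("pics/scene0.png")[175:330,190:400]; b=cv2.imread("pics/side0.png")[165:320,225:405]
cv2.imwrite("pics/c1.png",cv2.resize(a,None,fx=3.8,fy=3.8,interpolation=cv2.INTER_CUBIC))
cv2.imwrite("pics/c2.png",cv2.resize(b,None,fx=3.8,fy=3.8,interpolation=cv2.INTER_CUBIC))
E
```

```text
(no output)
```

View pics/c1.png

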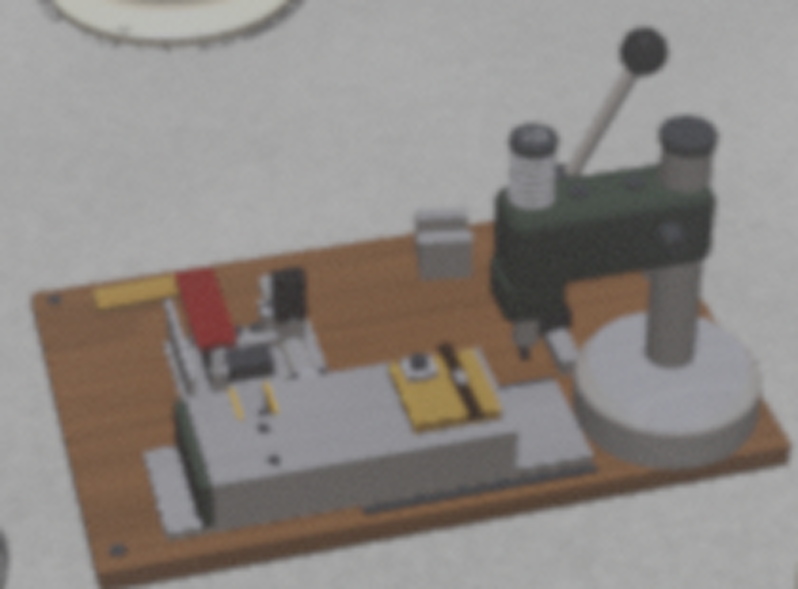

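View pics/c2.png

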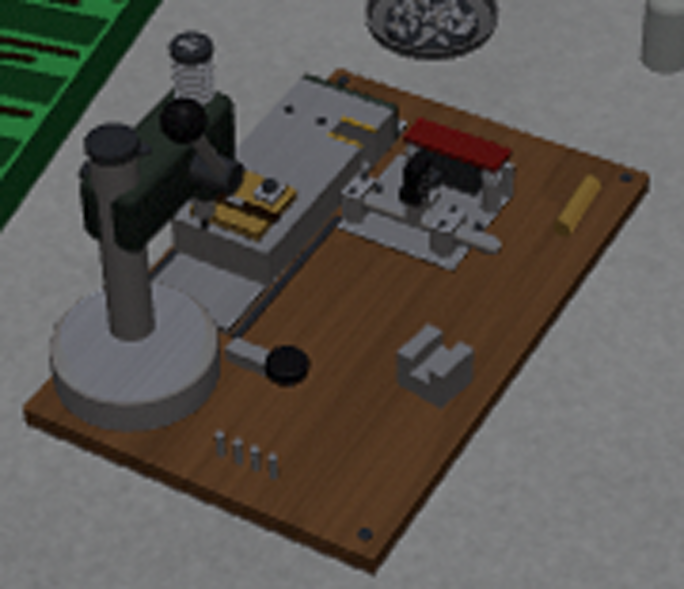

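The crops show the plank corners, the red bar (scene crop quad 177–235, 270–349; side crop quad 407–511, 120–168), the lug top (scene crop ~(289,272); side crop ~(422,155)), and the push plate's top edge. I'll fit the station pose to these and triangulate the rest.

```bash
cat > geo.py <<'E'
import numpy as np
from scipy.optimize import least_squares
CAM={"scene":(620.703,304.253,236.369,np.array([[0.44162731,0.8971437,0.00992525],[0.52946418,-0.25167092,-0.81014161],[-0.72431554,0.36303572,-0.5861502]]),np.array([-0.22134123,-0.21638424,2.00308049])),
"side":(584.186,320.4136,231.3724,np.array([[-0.94401459,-0.3297847,-0.00885973],[-0.21694603,0.64079596,-0.73642037],[0.24853745,-0.69326949,-0.67646622]]),np.array([0.51083644,0.20041233,1.48166163]))}
OFF={"scene":(190,175),"side":(225,165)}
full=lambda c,p:((np.array(p)+.5)/3.8-.5+OFF[c])
def proj(c,X):
    f,cx,cy,R,t=CAM[c]; q=R@X+t; return np.array([f*q[0]/q[2]+cx,f*q[1]/q[2]+cy])
def on_z(c,p,z):  # crop pixel to plane z
    f,cx,cy,R,t=CAM[c]; u=full(c,p); d=R.T@np.array([(u[0]-cx)/f,(u[1]-cy)/f,1]); o=-R.T@t
    return o+d*(z-o[2])/d[2]
def tri(a,b):
    return least_squares(lambda X:np.r_[proj("scene",X)-full("scene",a),proj("side",X)-full("side",b)],[.55,0,.05])
E
python3 - <<'E'
from geo import *
np.set_printoptions(precision=4,suppress=True)
C=[("scene",(33,296),-170,-115),("scene",(100,575),115,-115),("scene",(787,447),115,330),
("side",(649,178),-170,-115),("side",(340,68),115,-115),("side",(25,410),115,330),("side",(376,562),-170,330)]
def W(s,x,y,z): c,n=np.cos(s[2]),np.sin(s[2]); return np.array([s[0]+c*x-n*y,s[1]+n*x+c*y,z])
r=least_squares(lambda s:np.concatenate([proj(c,W(s,x/1e3,y/1e3,.02))-full(c,p) for c,p,x,y in C]),[.55,-.1,0])
s=r.x; print("station",s,"res px",r.fun)
def S(X): d=X[:2]-s[:2]; c,n=np.cos(s[2]),np.sin(s[2]); return np.array([c*d[0]+n*d[1],-n*d[0]+c*d[1]])*1e3
for n,a,b in [("lug",(289,273),(422,155)),("bar-x-y",(177,274),(511,152)),("bar+x-y",(200,349),(420,120)),("bar+x+y",(235,345),(407,138)),("bar-x+y",(212,270),(498,168)),
  ("plate far corner",(208,492),(305,76)),("plate near corner",(177,400),(398,108))]:
    t=tri(a,b); print(n,t.x,"res",np.abs(t.fun).max(),"station mm",S(t.x))
for z,n,a,b in [(.078,"barcentre",(206,309.5),(459,144.5)),(.096,"lug",(289,273),(422,155)),(.062,"plfar",(208,492),(305,76)),(.062,"plnear",(177,400),(398,108))]:
    print(n,S(on_z("scene",a,z)),S(on_z("side",b,z)))
print("bar",W(s,0,0,0))
E
```

```text
station [ 0.5782 -0.1725 -0.1777] res px [-0.8748 -1.3449 -0.4481 -0.6434  2.2434 -1.4699  0.8503 -1.1835 -0.6262
 -0.5011 -0.7392 -0.9515 -0.1441 -0.7544]
lug [ 0.5419 -0.1275  0.0979] res 0.8400763489651126 station mm [-43.7276  37.8661]
bar-x-y [ 0.4861 -0.1816  0.0752] res 0.021977842453736685 station mm [-89.0537 -25.2495]
bar+x-y [ 0.5639 -0.1967  0.0741] res 0.12134618982901202 station mm [ -9.8878 -26.2983]
bar+x+y [ 0.5673 -0.1746  0.0723] res 0.19269259769396285 station mm [-10.4322  -4.0144]
bar-x+y [ 0.4906 -0.1596  0.075 ] res 0.2674239912491885 station mm [-88.5394  -2.7691]
plate far corner [ 0.6741 -0.2363  0.0595] res 0.33167210721393303 station mm [105.6201 -45.8402]
plate near corner [ 0.5895 -0.2222  0.0606] res 0.13457540550956537 station mm [ 19.8728 -46.9191]
barcentre [-43.3538 -15.2141] [-52.0237 -11.0628]
lug [-43.7486  39.7058] [-43.3911  32.244 ]
plfar [109.0235 -45.8355] [103.6744 -44.6549]
plnear [ 21.1717 -47.3588] [ 19.164  -44.7924]
bar [ 0.5782 -0.1725  0.    ]
```

The triangulated heights agree with the given ones (lug 98 vs 96 mm, bar 74 vs 78, plate 60 vs 62). The lug-to-bar offset is 53 and 5.5 mm, against 54 and 5. Next I'll check press clearance and reach, then go to the point behind the plate.

```bash
cat >> geo.py <<'E'
ST=np.array([0.5782,-0.1725,-0.1777])
def W(x,y,z): c,n=np.cos(ST[2]),np.sin(ST[2]); x,y=x/1e3,y/1e3; return np.array([ST[0]+c*x-n*y,ST[1]+n*x+c*y,z/1e3])
def S(X): d=X[:2]-ST[:2]; c,n=np.cos(ST[2]),np.sin(ST[2]); return np.r_[np.array([c*d[0]+n*d[1],-n*d[0]+c*d[1]])*1e3,X[2]*1e3]
def down(a): a+=ST[2]; return np.pi*np.array([np.cos(a/2),np.sin(a/2),0])
PUSH=down(np.pi/2); BOLT=down(0)
E
python3 - <<'E'
from geo import *
from workcell import bot
np.set_printoptions(precision=3,suppress=True)
print("ball",S(tri((643,50),(183,120)).x),"head front scene",S(on_z("scene",(495,290),.125)),S(on_z("side",(232,190),.125)))
for p,o in [(W(63,-90,140),PUSH),(W(63,-90,42),PUSH),(W(63,10,42),PUSH),(W(-68,11,120),BOLT),(W(-20,11,69),BOLT)]: print(bot.inverse_kinematics(p,o))
bot.set_gripper(0.39); print(bot.current_clock())
bot.goto(W(63,-95,150),PUSH); print(bot.current_clock(),S(bot.current_ee_pos()),bot.current_opening(),bot.current_contact_force())
c=bot.read_camera("wrist"); import cv2; cv2.imwrite("pics/w1.png",c["pixels"])
E
```

```text
ball [ 13.271 249.257 262.435] head front scene [ 44.484 149.54  125.   ] [ 40.052 161.484 125.   ]
[-0.588  0.486  1.34  -0.     1.316 -0.41 ]
[-0.588  0.592  1.396 -0.     1.154 -0.41 ]
[-0.446  0.555  1.45  -0.     1.137 -0.268]
[-0.51   0.148  1.804 -0.     1.19   1.239]
[-0.482  0.33   1.697 -0.     1.114  1.266]
1.0333
2.8917 [ 62.75  -96.297 150.308] 0.38979426638447506 [-0.27   0.021 -0.475]
```

View pics/w1.png

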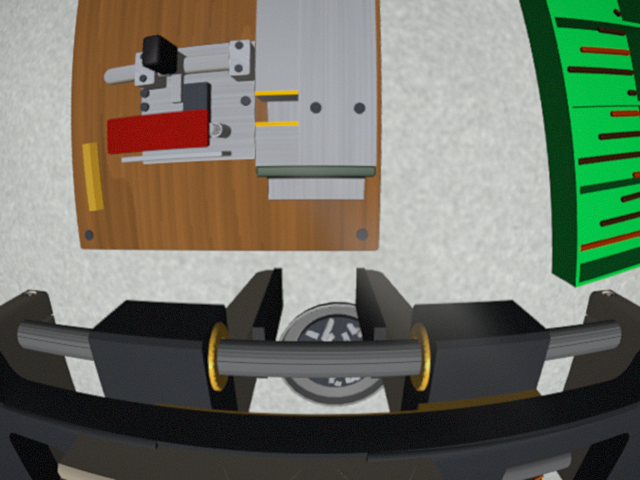

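The wrist view shows the fingers centred on the plate in x (plate columns 257–376, gap centre 319). The lug top is near (159,50) and the red bar quad is 107–209 × 110–153. The notch marks at rows 93–124 lie below the bolt rod at about row 60, so about 36 mm of travel is left. The press head is at y≈150, so it is clear. Next: push the carriage.

```bash
python3 - <<'E'
from geo import *
from workcell import bot
np.set_printoptions(precision=2,suppress=True)
c=bot.read_camera("wrist")
def fish(u,z):
    d=(np.array(u)-[c["cx"],c["cy"]])/c["fx"]; r=np.hypot(*d); v=c["R"].T@np.r_[d/r*np.sin(r),np.cos(r)]; o=-c["R"].T@c["t"]; return S(o+v*(z-o[2])/v[2])
print("bar",fish((158,133),.078),"lug",fish((160,48),.096),"plate",fish((257,168),.062),fish((375,168),.062))
yv=np.array([-np.sin(ST[2]),np.cos(ST[2]),0])
bot.line_to(W(63,-95,42),PUSH,max_speed=.15)
f0=bot.current_contact_force(); print("f0",f0,bot.current_clock())
y=-95+33; bot.line_to(W(63,y,42),PUSH,max_speed=.08)
while y<25:
    y+=4; bot.line_to(W(63,y,42),PUSH,max_speed=.04)
    f=(bot.current_contact_force()-f0)@yv; p=S(bot.current_ee_pos()); print(y,p[1].round(1),round(f,1),round(bot.current_clock(),2))
    if f<-14: break
E
```

```text
bar [-47.38 -15.03  78.  ] lug [-38.67  39.92  96.  ] plate [ 19.47 -42.61  62.  ] [101.4  -42.71  62.  ]
f0 [-0.59 -0.81  0.09] 3.8583
-58 -58.1 1.2 4.67
-54 -54.2 -0.6 4.92
-50 -49.8 -1.2 5.17
-46 -45.5 -0.3 5.42
-42 -41.5 -0.8 5.67
-38 -37.4 -0.1 5.92
-34 -33.4 0.2 6.17
-30 -29.5 0.7 6.42
-26 -25.5 -0.1 6.67
-22 -21.5 -0.2 6.92
-18 -17.5 0.2 7.17
-14 -17.1 -10.8 7.42
-10 -17.0 -21.6 7.67
```

```bash
python3 - <<'E'
from geo import *
from workcell import bot
import cv2
np.set_printoptions(precision=2,suppress=True)
bot.line_to(W(63,-55,42),PUSH,max_speed=.12)
bot.line_to(W(63,-55,150),PUSH,max_speed=.2)
cv2.imwrite("pics/w2.png",bot.read_camera("wrist")["pixels"])
bot.goto(W(-66,11.8,150),BOLT); bot.hold(.3)
c=bot.read_camera("wrist"); cv2.imwrite("pics/w3.png",c["pixels"])
print(bot.current_clock(),S(bot.current_ee_pos()),bot.current_contact_force())
np.savez("cam3",**{k:np.array(v) for k,v in c.items() if k!="pixels"})
E
```

```text
10.7083 [-65.88  11.7  150.02] [ 0.31 -0.35 -0.07]
```

View pics/w2.png

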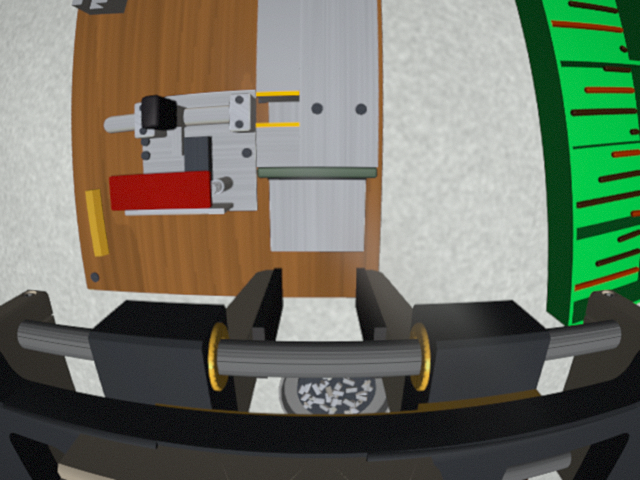

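View pics/w3.png

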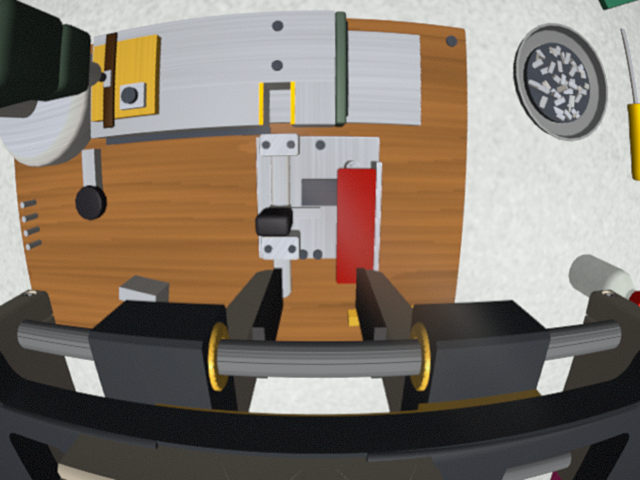

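The notch marks (columns 260–294) now straddle the bolt rod at column 277, so the carriage is home. The lug blob is at 257–293 × 205–237 and the bar quad at 336–376 × 168–284. I'll refine the bar and lug positions from this view.

```bash
python3 - <<'E'
from geo import *
import cv2
np.set_printoptions(precision=1,suppress=True)
c=np.load("cam3.npz")
R,t,f,cx,cy=c["R"],c["t"],c["fx"],c["cx"],c["cy"]
def fish(u,z):
    d=(np.array(u)-[cx,cy])/f; r=np.hypot(*d); v=R.T@np.r_[d/r*np.sin(r),np.cos(r)]; o=-R.T@t; return S(o+v*(z-o[2])/v[2])
def pf(X):
    q=R@X+t; a=np.arctan2(np.hypot(q[0],q[1]),q[2]); return np.array([cx,cy])+f*a*q[:2]/np.hypot(q[0],q[1])
print("cam",S(-R.T@t),"bar",[fish(u,.078) for u in [(337,168),(376,170),(374,284),(336,282)]])
for L in [(-42,38.5),(-44,38.5),(-40,38.5)]:
    print("lug box",L,[pf(W(L[0]+a,L[1]+b,z)) for z in (96,60) for a in(-7,7) for b in (-11,11)])
im=cv2.imread("pics/w3.png")[180:260,235:315]; g=im.max(2)<45
n,l,s,_=cv2.connectedComponentsWithStats(g.astype('uint8')); print(s)
E
```

```text
cam [ -0.9  11.3 318.9] bar [array([-11.9,  -0.3,  78. ]), array([-12.9, -25.7,  78. ]), array([-91.2, -27.1,  78. ]), array([-89.6,  -0.5,  78. ])]
lug box (-42, 38.5) [array([292.6, 229.9]), array([257.2, 229.9]), array([292.3, 207.3]), array([256.5, 207.5]), array([296.1, 219.2]), array([265.4, 219.2]), array([295.9, 199.6]), array([264.9, 199.8])]
lug box (-44, 38.5) [array([292.6, 233.1]), array([257.3, 233. ]), array([292.3, 210.6]), array([256.6, 210.7]), array([296.1, 221.9]), array([265.4, 222. ]), array([295.9, 202.4]), array([264.9, 202.6])]
lug box (-40, 38.5) [array([292.5, 226.7]), array([257.1, 226.7]), array([292.2, 204.1]), array([256.4, 204.3]), array([296.1, 216.4]), array([265.3, 216.5]), array([295.9, 196.8]), array([264.8, 197. ])]
[[   0    0   80   80 6030]
 [  21   28   36   28  368]
 [  21   45    1    1    1]
 [  22   49    1    1    1]]
```

Refined positions: lug at about (−46, 39) and bar at about (−51, −13.4), with spacings of 5 and 52–54 mm, which fit. Now press the catch and slide the bolt.

```bash
python3 - <<'E'
from geo import *
from workcell import bot
np.set_printoptions(precision=1,suppress=True)
xv=np.array([np.cos(ST[2]),np.sin(ST[2]),0]); Y=12.3; x=-69
bot.line_to(W(x,Y,150),BOLT,max_speed=.1)
bot.line_to(W(x,Y,84),BOLT,max_speed=.1); bot.hold(.2)
f0=bot.current_contact_force(); print("f0",f0,bot.current_clock())
z=84
while z>60:
    z-=2; bot.line_to(W(x,Y,z),BOLT,max_speed=.03); f=bot.current_contact_force()-f0; p=S(bot.current_ee_pos()); print(z,p,f)
    if p[2]<69.3 or f[2]>16: break
ok = p[2]<70.5
if ok:
    while x<-15:
        x+=3; bot.line_to(W(x,Y,z),BOLT,max_speed=.03); f=bot.current_contact_force()-f0; p=S(bot.current_ee_pos()); print(x,p,"Fx",round(f@xv,1),"Fz",f[2].round(1),round(bot.current_clock(),2))
        if f@xv<-15 or p[2]>71: break
E
```

```text
f0 [ 0.5 -0.3  0.2] 11.9667
82 [-69.1  12.3  81.9] [-0.2  0.   0.1]
80 [-69.1  12.4  79.8] [-0.6 -0.6 -0.4]
78 [-68.7  12.2  78.3] [-1.5  1.4  1.9]
76 [-68.7  12.2  76.2] [-0.7  0.6  3.4]
74 [-68.7  12.2  74.2] [-0.3  0.5  3.4]
72 [-68.7  12.2  72.2] [-0.5  0.1  4.3]
70 [-68.7  12.2  70.3] [-1.  -0.2  6.6]
68 [-68.7  12.2  68.4] [-1.3 -0.4  4.9]
-66 [-68.1  12.2  68.2] Fx -8.6 Fz 12.5 14.22
-63 [-66.   12.2  68.2] Fx -12.7 Fz 15.2 14.47
-60 [-63.3  12.2  68.2] Fx -14.2 Fz 16.9 14.72
-57 [-61.2  12.2  68.2] Fx -16.8 Fz 19.3 14.97
```

The x-force comes with a rising z-force. I read that as the fingertip dragging on the bar at its bottom stop. I'll ease up to about 8.5 mm of press and carry on.

```bash
python3 - <<'E'
from geo import *
from workcell import bot
np.set_printoptions(precision=1,suppress=True)
xv=np.array([np.cos(ST[2]),np.sin(ST[2]),0]); Y=12.3; x=-61; f0=np.array([.5,-.3,.2])
z=69.5
bot.line_to(W(x,Y,z),BOLT,max_speed=.03); bot.hold(.2)
f=bot.current_contact_force()-f0;print(S(bot.current_ee_pos()),f,f@xv)
while x<-18:
    x+=2.5; bot.line_to(W(x,Y,z),BOLT,max_speed=.025); f=bot.current_contact_force()-f0; p=S(bot.current_ee_pos()); print(x,p,"Fx",round(f@xv,1),"Fz",f[2].round(1),round(bot.current_clock(),2))
    if f@xv<-18 or not 68<p[2]<71: break
E
```

```text
[-61.6  12.3  69.5] [-2.5  0.3  6.3] -2.5658304484197294
-58.5 [-60.1  12.4  69. ] Fx -5.5 Fz 5.6 15.71
-56.0 [-58.1  12.5  68.8] Fx -5.9 Fz 7.0 15.96
-53.5 [-55.8  12.5  68.7] Fx -5.7 Fz 6.0 16.21
-51.0 [-53.4  12.6  68.6] Fx -6.4 Fz 5.8 16.46
-48.5 [-50.9  12.6  68.6] Fx -6.2 Fz 5.0 16.71
-46.0 [-48.5  12.6  68.5] Fx -7.4 Fz 5.8 16.96
-43.5 [-46.   12.6  68.5] Fx -7.0 Fz 6.0 17.21
-41.0 [-43.5  12.6  68.5] Fx -6.5 Fz 6.0 17.46
-38.5 [-41.1  12.6  68.5] Fx -6.2 Fz 5.2 17.71
-36.0 [-38.6  12.6  68.5] Fx -6.4 Fz 5.9 17.96
-33.5 [-36.1  12.6  68.5] Fx -7.2 Fz 6.0 18.21
-31.0 [-33.6  12.6  68.5] Fx -6.9 Fz 5.9 18.46
-28.5 [-31.4  12.6  68.5] Fx -7.7 Fz 6.9 18.71
-26.0 [-31.3  12.6  68.4] Fx -16.9 Fz 15.2 18.96
-23.5 [-31.2  12.7  68.4] Fx -26.3 Fz 21.6 19.21
```

It stalled at x = −31.3, where −31 was expected, so the bolt is home. I'll release upward while keeping light pressure on the lug, then back off and check.

```bash
python3 - <<'E'
from geo import *
from workcell import bot
import cv2
np.set_printoptions(precision=1,suppress=True)
Y=12.3
bot.line_to(W(-29,Y,69.5),BOLT,max_speed=.05)
bot.line_to(W(-30,Y,84),BOLT,max_speed=.04); print(S(bot.current_ee_pos()),bot.current_contact_force())
bot.line_to(W(-50,Y,84),BOLT,max_speed=.06)
bot.line_to(W(-66,Y,150),BOLT,max_speed=.15); bot.hold(.3)
c=bot.read_camera("wrist"); cv2.imwrite("pics/w4.png",c["pixels"])
a=bot.read_camera("side")["pixels"][165:255,300:405]
cv2.imwrite("pics/s4.png",cv2.resize(a,None,fx=6,fy=6,interpolation=cv2.INTER_CUBIC))
print(bot.current_clock(),S(bot.current_ee_pos()),bot.current_contact_force())
E
```

```text
[-31.2  12.7  83.6] [-6.7  0.8  3.5]
21.4667 [-66.2  12.4 149.5] [-0.3  0.1  0.1]
```

View pics/w4.png

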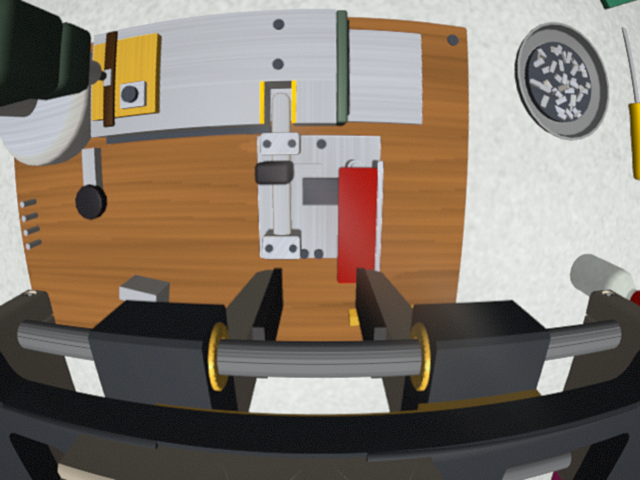

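The bolt rod now sits in the notch (270–292, 92–130) and the lug has moved to rows 160–184. I'll check numerically that the catch height matches the "up" picture, and how far the lug travelled.

```bash
python3 - <<'E'
from geo import *
import cv2
np.set_printoptions(precision=1,suppress=True)
for n in ("w3","w4"):
    i=cv2.imread(f"pics/{n}.png").astype(int); m=(i[...,2]>110)&(i[...,1]<50)&(i[...,0]<50); m[:, :300]=0; m[:,420:]=0
    r,k=np.where(m); print(n,"red",k.min(),k.max(),r.min(),r.max(),m.sum())
    g=(i[140:245,250:298].max(2)<60).astype('uint8'); print(cv2.connectedComponentsWithStats(g)[2][1:][:4])
c=np.load("cam3.npz"); R,t,f,cx,cy=c["R"],c["t"],c["fx"],c["cx"],c["cy"]
def pf(X):
    q=R@X+t; a=np.arctan2(np.hypot(q[0],q[1]),q[2]); return np.array([cx,cy])+f*a*q[:2]/np.hypot(q[0],q[1])
for z in (78,68): print(z,[pf(W(-51.4+a,-13.4+b,z)) for a,b in((-40,-13),(40,13))])
for x in (-46,-14,-17): print("lug",x,[pf(W(x+a,38.8,96))[1] for a in (-7,7)])
E
```

```text
w3 red 336 375 169 282 1802
[[  6  67  36  29 566]
 [ 18  89   1   1   1]]
w4 red 338 376 167 282 1885
[[  6  22  26  22 138]
 [ 38  34   4   8  11]
 [ 28  42   4   1   4]
 [ 33  42   1   1   1]]
78 [array([373. , 284.3]), array([337.2, 167.2])]
68 [array([371.1, 279.4]), array([336.5, 166.5])]
lug -46 [np.float64(236.1930214255776), np.float64(213.87724162193504)]
lug -14 [np.float64(184.52469108941142), np.float64(161.38416447175138)]
lug -17 [np.float64(189.45591330643373), np.float64(166.35567557794042)]
```

The lug edges are at rows 162–184, which matches fully home at +32 mm. The bar's outline matches the "up" height. I'll move clear and hand in.

```bash
python3 - <<'E'
from geo import *
from workcell import bot
bot.line_to(W(-80,12,210),BOLT,max_speed=.12); bot.hold(.3)
print(bot.current_clock(),bot.current_contact_force()); print(bot.job_done())
E
```

```text
22.4333 [-0.36718267 -0.5299163  -0.49287192]
the job is handed in; nothing more can be done
None
```

The job is handed in at 22.4 s: the carriage is home, the bolt is fully in its notch, the catch is back up, and the arm is clear; nothing was grasped, and I saw no loose part moved.

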